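# Swap the bent tent peg out of the set and hold it up for the damage photo

## Robot

A 7-joint arm with a two-finger parallel gripper is mounted at the origin on the work surface. World frame = base frame: x ahead of the robot, y to its left, z up, the work surface at z = 0. Lengths are in m, angles in rad, forces in N, time in s.
With the tool pointing down it reaches from about 0.4 to 0.875 m from the base axis. Payload 19.3 kg.
Tool frame: the origin (TCP) lies between the finger pads, 19 mm behind the fingertips; this is the grasp point; z points along the fingers, y is the line along which they close (so a half turn about z gives the same grasp; the last joint's range is limited). The gripper opens to 85 mm and grips with 20 to 120 N. Pads are 22 mm wide; open, the fingers measure 114 mm over their backs; the gripper's body (76 mm by 85 mm) begins 54 mm behind the grasp point. The pads swing forward as they close: fully open they stand 13 mm farther back than shut.
Start: joints at [1.112, 0.521, -0.036, 1.599, 0.021, 1.021, -0.113], TCP at [0.237, -0.578, 0.25] pointing down, gripper open.
Joint ranges: [-2.91, 2.91], [-0.3, 2.13], [-1.5, 1.42], [0.17, 2.43], [-1.26, 4.41], [0.16, 1.93], [-2.52, 2.52]. Speed limits (rad/s): [1.89, 1.89, 2.39, 2.39, 3.01, 3.01, 3.01].

## Interface

Orientations are given as a rotation vector (axis times angle).
In Python, from station import bot gives the robot as it stands. The module is installed in compiled form; this text tells all that it offers. Calls block until the motion is done:
- bot.move_to(position, orientation): joint-space move of the TCP to a pose.
- bot.servo_line(position, rotation=None, feed=0.15, stop_force=None): straight line of the TCP; rotation=None keeps the orientation; feed is the mean speed in m/s. With stop_force (N) it stops when the force on the tool has changed by that much, and returns True; else False.
- bot.goto_joints(angles): joint-space move.
- bot.command_gripper(opening): opening from 0.0 (shut) to 1.0 (fully open); the grip force is fixed at half the most; returns when the fingers have stopped.
- bot.dwell(seconds).
- bot.inverse_kinematics(position, orientation): joint angles nearest the present ones, or None.
- bot.read_state(): the state.
- bot.read_camera(name): name is "scene" or "top" or "wrist"; returns a dict with "img" (480x640x3 uint8, red, green, blue), "z_map" (480x640 float32, m along the optical axis (not along the pixel's ray), 0 where there is no reading), "mtx" (3x3 intrinsics, pixels), "eye" and "orientation" of the camera in the world. Camera axes: x right, y down, z forward; pixel columns grow to the right and rows downward; lengths in m; the calibration is good to about 2 mm. A picture is of the moment at which its call begins.
A pose or a line that the arm cannot do raises bot.PlanningError and nothing moves.
- bot.hand_in(): hands the job in; it is judged then, once.
The state is a dict: "clock": time; "joint_positions": joint angles; "qd": joint speeds; "joint_efforts": joint torques, N m; "tool_pos": TCP position; "tcp_rot": TCP orientation; "force": force on the tool from outside, world axes, zero at the start; "moment": the same for the moment, N m; "opening": opening from 0.0 (shut) to 1.0 (fully open); "gripper_force": force on a finger pad.
Only numpy, scipy, OpenCV 4.12 (cv2) and the standard library are available. Lean on these libraries where they do the work, as an engineer would, in place of code of your own. Each camera call takes 0.05 s, during which the arm holds its last target. There are 200 camera calls.

## Task

One of the four V-pegs in the pulled-out tray has come back from hire bent like an arch: swap it for the straight spare lying on the mat, so that the spare lies flat and straight in the lane the bent one came from, ridge up like its neighbours and let go. Then hold the bent peg up for the damage photo, with its bend centred in front of the lens at lens height and 18 cm from it, level, ridge up and square across the camera's view, pinched on one of its straight halves so that the fingers do not cover the bend, and finish while still holding it there, quite still. Leave the good pegs, the extractor, the mug and everything else on the bench where they are.

Things in the scene. Friction and masses are not known exactly. Their poses are not given: they have to be found in the camera images.
- bent_peg: damaged purple V-peg in one tray lane, 45 g: section as the straight ones, folded 30 deg at mid-length, ridge outside; lies as an arch of two 90 mm halves, ends 174 mm apart on the floor, at the bend underside 23 and ridge 39 mm up (straight peg: 16). Origin: floor line under the bend; +x to the point, z up. 45 mm along x from the bend, the rims' foot is 12, the ridge 27 mm up
- bend (a point): point on the bent peg in the middle of the bend, 31 mm above its origin along z, between the rims' foot and the ridge; same axes as bent_peg
- spare_peg: the straight spare, a purple aluminium V-peg lying ridge up on the rubber mat. 180 mm long along x (blunt point +x, notched head -x), 22 mm wide (y), 16 mm high, 45 g; inverted V, ridge on top (z), standing on two upright rims along its sides, 7 mm high, 2.5 mm thick, to pinch across the 22 mm. Origin: centre of the underside
- peg_a: a good straight purple V-peg lying ridge up in a lane of the tray; stays there. 180 mm long along x (blunt point +x, notched head -x), 22 mm wide (y), 16 mm high, 45 g; inverted V, ridge on top (z), standing on two upright rims along its sides, 7 mm high, 2.5 mm thick, to pinch across the 22 mm. Origin: centre of the underside
- peg_b: a good straight purple V-peg lying ridge up in a lane of the tray; stays there. 180 mm long along x (blunt point +x, notched head -x), 22 mm wide (y), 16 mm high, 45 g; inverted V, ridge on top (z), standing on two upright rims along its sides, 7 mm high, 2.5 mm thick, to pinch across the 22 mm. Origin: centre of the underside
- peg_c: a good straight purple V-peg lying ridge up in a lane of the tray; stays there. 180 mm long along x (blunt point +x, notched head -x), 22 mm wide (y), 16 mm high, 45 g; inverted V, ridge on top (z), standing on two upright rims along its sides, 7 mm high, 2.5 mm thick, to pinch across the 22 mm. Origin: centre of the underside
- tray_floor (a point): centre of the top of the pulled-out clear tray's floor, 68 mm above the bench; x along the lanes into the drawer unit, y across, z up. Inside 224 x 282 mm, walls 23 mm high (front 32). Four lanes at y = -93, -31, 31, 93 mm, pegs along x, middles near x = 0; parted only by fins 14 mm high at both ends (beyond 81 mm in x). Slides in +x if pushed over about 5 N
- unit_front (a point): middle of the top front edge of the fixed clear plastic drawer unit that holds the tray, 125 mm above the bench; the box reaches 250 mm from here in +x, 151 mm to either side in y, and down to the bench; the tray stands out of it in -x
- mat: black rubber mat fixed on the bench, 250 (x) by 400 (y) by 3 mm, origin at the centre of its underside; the spare peg and the extractor lie on it, one on each side, with free room along its middle (x direction) to lay a peg down
- focus (a point): point in the air where the camera is focused: on the level lens axis, 180 mm straight in front of the lens, 182 mm above the bench; +x runs along the line of sight to the lens, y level across the picture, z up. Black compact camera on a fixed table-top tripod: body 36 (x) by 106 (y) mm, 150 to 225 mm above the bench, its middle at x = 228 mm; tripod feet within 75 mm of that
- extractor: steel peg extractor lying on the mat: 7 mm rod about 170 mm long along x, open hook at +x, cross handle 101 mm long and 13 mm thick at -x; origin at mid-length on the underside. Do not disturb.
- mug: blue ceramic mug, 80 mm across, 92 mm high, standing; origin at the centre of its foot, handle at +y. Do not disturb.
- mallet: rubber mallet lying on the bench, 295 mm long along x with the head (62 mm across, 85 mm long) at +x; origin on the bench under the handle. Do not disturb.
- spray: white plastic bottle standing, 64 mm across, 160 mm high; origin at the centre of its foot. Do not disturb.
- wax_tin: low round aluminium tin standing, 72 mm across, 50 mm high; origin at the centre of its foot. Do not disturb.
Not all that is in view belongs to the job. Leave any orange look-alike of the spare_peg alone.

How it is judged:
By the outcome, as a careful person would: the job done as asked, in the order asked, and still so for the second after the job is handed in, while the arm keeps its last pose, push and grip.
It also fails if it takes over 72 s, if anything falls off the work surface, if the arm or the gripper's body presses on something with over 40 N, if the wrist force passes 120 N, or if a joint passes its speed limit or range.

## Working session

There is one attempt and no reset: what is moved stays moved. The work goes in short steps, each a Python script; the robot and the scene stay as the last script left them, time stands still between calls to the robot, and variables do not carry over. Pictures are saved under pics/ and viewed, at most 10 in all, crops included, and the job is handed in when it is done.

```bash
mkdir -p pics
cat > h.py <<'E'
import numpy as np, cv2
from scipy.spatial.transform import Rotation as R
from station import bot
def snap(n):
    c=bot.read_camera(n); np.savez(f'{n}.npz',**c); return c
def load(n): return np.load(f'{n}.npz')
def Rm(o):
    o=np.asarray(o,float)
    return o if o.shape==(3,3) else (R.from_rotvec(o).as_matrix() if o.size==3 else R.from_quat(o).as_matrix())
def cloud(c):
    z=c['z_map'].astype(float); K=c['mtx']; v,u=np.mgrid[:z.shape[0],:z.shape[1]]
    P=np.stack([(u-K[0,2])/K[0,0]*z,(v-K[1,2])/K[1,1]*z,z],-1)
    P=P@Rm(c['orientation']).T+c['eye']; P[z==0]=np.nan; return P
def onz(c,u,v,h):
    K=c['mtx']; d=Rm(c['orientation'])@np.array([(u-K[0,2])/K[0,0],(v-K[1,2])/K[1,1],1]); return c['eye']+d*(h-c['eye'][2])/d[2]
def proj(c,p):
    q=(np.asarray(p)-c['eye'])@Rm(c['orientation']); K=c['mtx']; return K[0,0]*q[...,0]/q[...,2]+K[0,2],K[1,1]*q[...,1]/q[...,2]+K[1,2]
def save(n,img): cv2.imwrite(f'pics/{n}.png',img[...,::-1])
E
python3 - <<'E'
from h import *
for n in('top','scene'):
    c=snap(n); save(n,c['img']); print(n,c['eye'],c['orientation'],c['mtx'])
print(bot.read_state())
E
```

```text
top [ 0.32293153 -0.06470412  1.38493718] [-2.15086022  2.12253756 -0.16316884] [[439.81199728   0.         322.27627617]
 [  0.         439.81199728 239.71288866]
 [  0.           0.           1.        ]]
scene [ 1.13077715 -1.17280171  1.09531149] [-2.15381805 -0.58021195  0.26235048] [[574.94920179   0.         321.11866344]
 [  0.         574.94920179 243.94257001]
 [  0.           0.           1.        ]]
{'clock': 0.1, 'joint_positions': array([ 1.11180744,  0.52196144, -0.03631571,  1.59994131,  0.02121741,
        1.02109413, -0.11284302]), 'qd': array([ 0.00051805, -0.00226566, -0.00141791, -0.00032014,  0.00077214,
        0.00065637,  0.00010707]), 'joint_efforts': array([ 3.10231131e-03, -9.28484488e+01,  1.98387444e+00, -3.70536304e+01,
        1.81995548e-02,  5.29272045e-03,  2.88581852e-06]), 'tool_pos': array([ 0.23677185, -0.57811477,  0.2494825 ]), 'tcp_rot': array([-3.08147741e+00, -6.06595029e-01,  4.48726209e-04]), 'force': array([-0.00974183,  0.38603325, -0.43913069]), 'moment': array([-0.00887307,  0.01663561, -0.03362945]), 'gripper_force': 0.0, 'opening': 0.9986844042365519}
```

View pics/top.png

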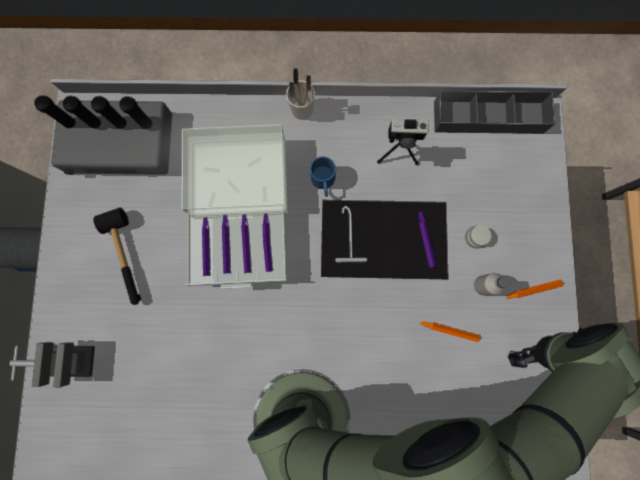

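View pics/scene.png

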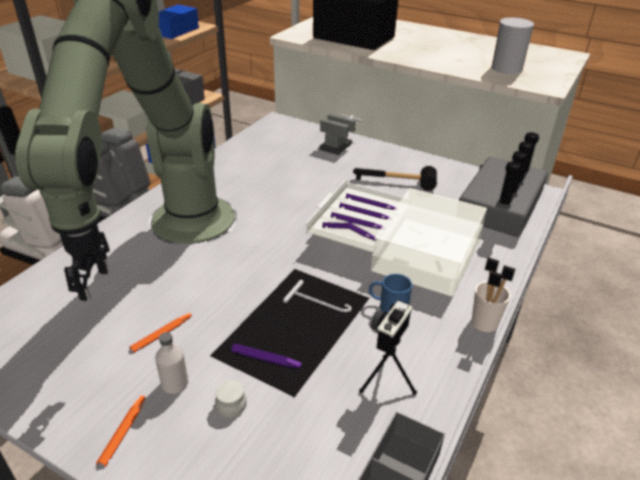

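The top view shows the tray pegs at (207,246), (226,244), (247,244) and (267,243), and the purple spare on the mat at (426,240). The orange look-alikes are at (450,331) and (536,290), and the extractor is at (350,235). The camera is at (408,130), the mug at (322,172). In the scene view the peg nearest the mat, around (350,225), looks arched. I'll check that in a crop and measure heights.

Run:
```python
from h import *
t=load('top'); s=load('scene')
a=cv2.resize(t['img'][195:300,170:300],None,fx=3.0,fy=3.0,interpolation=cv2.INTER_CUBIC)
b=cv2.resize(s['img'][170:270,300:430],None,fx=3.0,fy=3.0,interpolation=cv2.INTER_CUBIC)
d=cv2.resize(t['img'][105:165,370:440],None,fx=4.0,fy=4.0,interpolation=cv2.INTER_CUBIC)
C=np.zeros((590,790,3),np.uint8); C[:a.shape[0],:a.shape[1]]=a; C[:b.shape[0],400:400+b.shape[1]]=b[:, :390]; C[340:340+240,:280]=d
save('crop1',C)
for n,c in(('top',t),('scene',s)):
    P=cloud(c); hsv=cv2.cvtColor(c['img'],cv2.COLOR_RGB2HSV)
    m=((hsv[...,0]>125)&(hsv[...,0]<155)&(hsv[...,1]>110)).astype(np.uint8)
    k,l,st,ce=cv2.connectedComponentsWithStats(m)
    for i in range(1,k):
        if st[i,4]<40: continue
        q=P[l==i]; q=q[~np.isnan(q[:,2])]
        xy=q[:,:2]-q[:,:2].mean(0); ev=np.linalg.svd(xy,full_matrices=False)[2][0]; ev*=np.sign(ev[0]); al=xy@ev
        print(n,st[i],q.mean(0).round(4),'yaw',np.degrees(np.arctan2(ev[1],ev[0])).round(2),'L',al.min().round(3),al.max().round(3),'z',[np.median(q[(al>e-.01)&(al<e+.01),2]).round(3) for e in(-.075,-.05,-.025,0,.025,.05,.075)])
```

```text
top [418 211  19  57 477] [ 0.5439 -0.3841  0.0127] yaw 11.58 L -0.087 0.098 z [np.float64(0.014), np.float64(0.014), np.float64(0.014), np.float64(0.015), np.float64(0.014), np.float64(0.014), np.float64(0.011)]
top [222 215   8  58 337] [0.5093 0.234  0.08  ] yaw 5.18 L -0.08 0.095 z [np.float64(0.081), np.float64(0.08), np.float64(0.08), np.float64(0.08), np.float64(0.08), np.float64(0.08), np.float64(0.079)]
top [242 215   9  58 326] [0.5101 0.174  0.08  ] yaw 6.32 L -0.08 0.096 z [np.float64(0.08), np.float64(0.081), np.float64(0.08), np.float64(0.081), np.float64(0.08), np.float64(0.081), np.float64(0.078)]
top [263 214   9  57 323] [0.5136 0.1092 0.0928] yaw 5.64 L -0.077 0.095 z [np.float64(0.082), np.float64(0.087), np.float64(0.095), np.float64(0.101), np.float64(0.101), np.float64(0.094), np.float64(0.085)]
top [202 218   8  58 327] [0.5004 0.294  0.0799] yaw 4.54 L -0.08 0.094 z [np.float64(0.08), np.float64(0.08), np.float64(0.08), np.float64(0.081), np.float64(0.081), np.float64(0.08), np.float64(0.077)]
scene [347 195  40  12 109] [0.4955 0.2885 0.078 ] yaw 4.02 L -0.074 0.066 z [np.float64(0.078), np.float64(0.077), np.float64(0.078), np.float64(0.08), np.float64(0.076), np.float64(0.078), np.float64(0.081)]
scene [340 204  42  13 119] [0.5061 0.2283 0.0782] yaw 4.95 L -0.074 0.067 z [np.float64(0.079), np.float64(0.079), np.float64(0.078), np.float64(0.078), np.float64(0.077), np.float64(0.078), np.float64(0.083)]
scene [323 213  51  22 296] [0.5117 0.1345 0.0859] yaw -2.47 L -0.078 0.069 z [np.float64(0.078), np.float64(0.08), np.float64(0.083), np.float64(0.093), np.float64(0.095), np.float64(0.085), np.float64(0.088)]
scene [231 343  71  26 719] [ 0.5495 -0.3873  0.0122] yaw 12.39 L -0.097 0.092 z [np.float64(0.014), np.float64(0.013), np.float64(0.014), np.float64(0.013), np.float64(0.013), np.float64(0.013), np.float64(0.01)]
```

View pics/crop1.png

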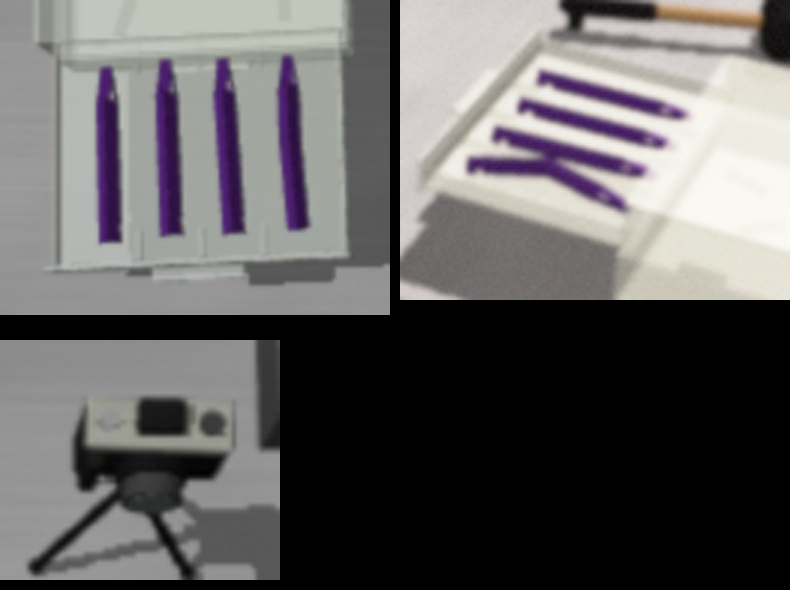

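The crop and heights confirm it. The tray peg at (267,243) is bent, rising to about 0.101 in the middle, and the other three stay flat at 0.08. The spare on the mat is straight. Next I'll take close wrist views.

```bash
cat >> h.py <<'E'
def down(yaw):
    c,s=np.cos(yaw),np.sin(yaw); return R.from_matrix(np.array([[c,s,0],[s,-c,0],[0,0,-1.]]))
def go(x,y,z,yaw): bot.move_to([x,y,z],down(yaw).as_rotvec())
E
python3 - <<'E'
from h import *
D=np.radians
def shot(n):
    bot.dwell(.15); c=bot.read_camera('wrist'); np.savez(n+'.npz',**c); print(n,c['eye'],Rm(c['orientation'])[:,2].round(2)); return c['img']
go(.50,-.36,.33,D(12)); a=shot('w1')
go(.52,-.22,.36,D(0)); d=shot('w2')
go(.46,.17,.38,D(5)); b=shot('w3')
save('wrist',np.vstack([np.hstack([cv2.resize(x,(400,300),interpolation=cv2.INTER_AREA) for x in p]) for p in((a,b),(d,d))]))
print(bot.read_state()['clock'])
E
```

```text
w1 [ 0.56886723 -0.34648574  0.4522643 ] [-0.28 -0.06 -0.96]
w2 [ 0.59090418 -0.22147446  0.48219385] [-0.28  0.   -0.96]
w3 [0.53137528 0.17510941 0.50242104] [-0.28 -0.02 -0.96]
4.1167
```

View pics/wrist.png

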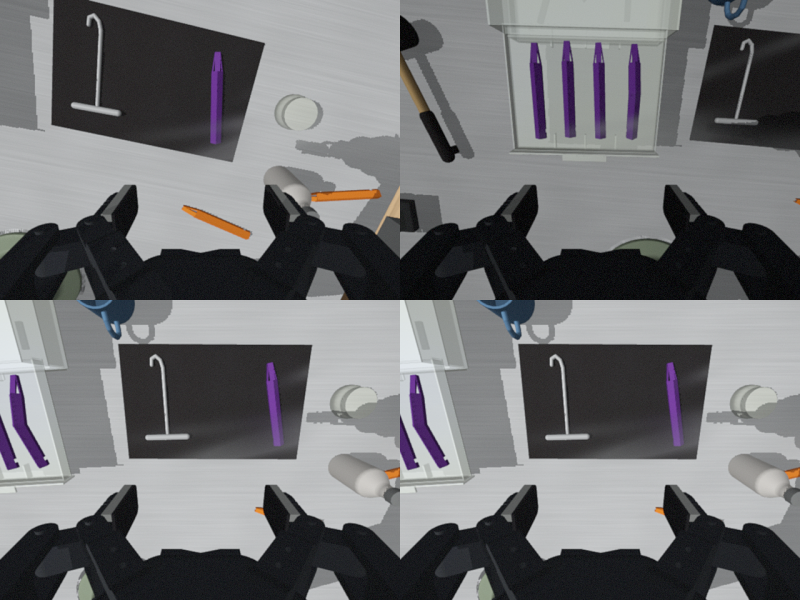

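The wrist views show, at 400x300 per panel: the spare at (217,97) in the top-left panel; the tray pegs at (537,90), (569,90), (599,90) and the bent one at (633,90) in the top-right; the extractor at (165,400) in the bottom-left. Now precise fits from the wrist depth.

```bash
cat >> h.py <<'E'
def pegs(c,minpx=250):
    P=cloud(c); hsv=cv2.cvtColor(c['img'],cv2.COLOR_RGB2HSV)
    m=((hsv[...,0]>125)&(hsv[...,0]<155)&(hsv[...,1]>90)).astype(np.uint8)
    m=cv2.morphologyEx(m,cv2.MORPH_CLOSE,np.ones((3,3)))
    k,l,st,ce=cv2.connectedComponentsWithStats(m); out=[]
    for i in range(1,k):
        if st[i,4]<minpx: continue
        q=P[l==i]; q=q[~np.isnan(q[:,2])]; med=np.median(q,0); q=q[np.abs(q[:,2]-med[2])<.03]
        xy=q[:,:2]; o=xy.mean(0)
        e=np.linalg.svd(xy-o,full_matrices=False)[2][0]; e*=np.sign(e[0])
        for _ in range(3):
            n=np.array([-e[1],e[0]]); al=(xy-o)@e; la=(xy-o)@n
            B=[(x,np.percentile(la[abs(al-x)<.006],[3,97]).mean()) for x in np.arange(-.065,.06,.01) if (abs(al-x)<.006).sum()>8]
            k1,k0=np.polyfit(*zip(*B),1); o=o+n*k0; e=e+n*k1; e/=np.linalg.norm(e)
        al=(xy-o)@e; lo,hi=np.percentile(al,[.5,99.5]); mid=o+e*(lo+hi)/2; al=al-(lo+hi)/2
        w=np.median([np.ptp(np.percentile(la[abs(al-x)<.01],[2,98])) for x in(-.04,0,.03)])
        out.append(dict(mid=mid,yaw=np.degrees(np.arctan2(e[1],e[0])),L=hi-lo,w=w,z=[round(float(np.percentile(q[abs(al-x)<.008,2],95)),4) for x in np.arange(-.08,.081,.02) if (abs(al-x)<.008).any()],px=ce[i].round()))
    return out
E
python3 - <<'E'
from h import *
for n in('w1','w2','w3'):
    for p in pegs(load(n)): print(n,p['px'],p['mid'].round(4),round(p['yaw'],2),'L',round(p['L'],4),'w',round(p['w'],4),p['z'])
# photo camera in top view
c=load('top'); P=cloud(c); q=P[105:165,370:440]; m=(q[...,2]>.13)
pts=q[m]; print(len(pts),np.percentile(pts[:,2],[5,50,95]))
r=cv2.minAreaRect(pts[:,:2].astype(np.float32)); print('rect',r)
m=(q[...,2]>.19)&(q[...,2]<.24); print('rect2',cv2.minAreaRect(q[m][:,:2].astype(np.float32)))
# tray edges / mat floor checks
for n in('w1','w3'):
    P=cloud(load(n)); h=P[...,2]; print(n,'bench med',np.nanmedian(h[(h>-.01)&(h<.012)]), 'tray floor', np.nanmedian(h[(h>.06)&(h<.075)]))
E
```

```text
w1 [346. 157.] [ 0.5505 -0.3839] 11.56 L 0.1784 w 0.0241 [0.0178, 0.018, 0.0178, 0.018, 0.0179, 0.0177, 0.0175, 0.0149, 0.0119]
w2 [438. 165.] [ 0.5509 -0.384 ] 10.8 L 0.1774 w 0.0253 [0.0183, 0.0179, 0.018, 0.0179, 0.0178, 0.0178, 0.0177, 0.0149, 0.0118]
w2 [ 38. 196.] [0.5236 0.1061] 6.34 L 0.1734 w 0.0162 [0.0849, 0.0903, 0.0956, 0.1009, 0.1051, 0.1015, 0.0964, 0.0912, 0.0796]
w2 [ 10. 238.] [0.4814 0.1643] 2.86 L 0.0991 w 0.0102 [0.082, 0.0824, 0.081, 0.0778, 0.0742, 0.067]Traceback (most recent call last):
  File "<stdin>", line 3, in <module>
  File "h.py", line 37, in pegs
    w=np.median([np.ptp(np.percentile(la[abs(al-x)<.01],[2,98])) for x in(-.04,0,.03)])
                        ~~~~~~~~~~~~~^^^^^^^^^^^^^^^^^^^^^^^^^^
    return _quantile_unchecked(
        a, q, axis, out, overwrite_input, method, keepdims, weights)
    return _ureduce(a,
                    func=_quantile_ureduce_func,
    ...<5 lines>...
                    overwrite_input=overwrite_input,
                    method=method)
    r = func(a, **kwargs)
    result = _quantile(arr,
                       quantiles=q,
    ...<2 lines>...
                       out=out,
                       weights=wgt)
    slices_having_nans = np.isnan(arr[-1, ...])
                                  ~~~^^^^^^^^^
IndexError: index -1 is out of bounds for axis 0 with size 0
```

```bash
sed -i 's/        w=np.median.*/        w=np.ptp(np.percentile(la[abs(al)<.05],[2,98]))/' h.py
python3 - <<'E'
from h import *
for n in('w3',):
    for p in pegs(load(n)): print(n,p['px'],p['mid'].round(4),round(p['yaw'],2),'L',round(p['L'],4),'w',round(p['w'],4),p['z'])
c=load('top'); P=cloud(c); q=P[105:165,370:440]; m=(q[...,2]>.13)
pts=q[m]; print(len(pts),np.percentile(pts[:,2],[5,50,95]))
print('rect',cv2.minAreaRect(pts[:,:2].astype(np.float32)))
P=cloud(load('w3')); h=P[...,2]; print('tray floor', np.nanmedian(h[(h>.06)&(h<.075)]))
m=load('w1')
for x,y in((.62,-.30),(.56,-.30),(.6,-.4)):
  for z in(.4,.45,.5):
    for t in (0,.4,.8): # tilt: camera looks further ahead
      Rr=(R.from_rotvec([0,-t,0])*down(0)); print(x,y,z,t,bot.inverse_kinematics([x,y,z],Rr.as_rotvec()) is not None,end='; ')
P=cloud(m); g=cv2.cvtColor(load('w2')['img'],cv2.COLOR_RGB2GRAY); P=cloud(load('w2'))
mm=(g<60)&(abs(P[...,2]-.003)<.004); k,l,st,ce=cv2.connectedComponentsWithStats(mm.astype(np.uint8)); i=1+st[1:,4].argmax()
print('\nmat',cv2.minAreaRect(P[l==i][:,:2].astype(np.float32)))
E
```

```text
w3 [269. 143.] [0.5169 0.2361] 4.95 L 0.1749 w 0.0201 [0.0826, 0.0825, 0.0823, 0.0824, 0.0825, 0.0829, 0.0822, 0.0812, 0.0768]
w3 [220. 148.] [0.5084 0.2957] 4.63 L 0.1752 w 0.0201 [0.0824, 0.0822, 0.0823, 0.0824, 0.0826, 0.0824, 0.0828, 0.0814, 0.0763]
w3 [318. 143.] [0.5195 0.1764] 6.12 L 0.1758 w 0.0195 [0.0824, 0.0822, 0.0825, 0.082, 0.0828, 0.0823, 0.0821, 0.0806, 0.0768]
w3 [374. 135.] [0.5406 0.1136] 4.46 L 0.1383 w 0.0204 [0.0836, 0.0954, 0.1009, 0.105, 0.1025, 0.0968, 0.0919, 0.0817]
w3 [296. 418.] [0.4701 0.1756] -77.48 L 0.0067 w 0.0023 [0.4445]
w3 [321. 428.] [0.4709 0.1695] -87.86 L 0.005 w 0.002 [0.4464]
w3 [197. 448.] [0.4761 0.1921] -65.57 L 0.0117 w 0.0026 [0.4578]
926 [0.17195637 0.21132489 0.22529327]
rect ((0.822858989238739, -0.29738032817840576), (0.10635253041982651, 0.06956864148378372), 87.45661163330078)
tray floor 0.06630763167314321
0.62 -0.3 0.4 0 True; 0.62 -0.3 0.4 0.4 True; 0.62 -0.3 0.4 0.8 True; 0.62 -0.3 0.45 0 True; 0.62 -0.3 0.45 0.4 True; 0.62 -0.3 0.45 0.8 True; 0.62 -0.3 0.5 0 True; 0.62 -0.3 0.5 0.4 True; 0.62 -0.3 0.5 0.8 True; 0.56 -0.3 0.4 0 True; 0.56 -0.3 0.4 0.4 True; 0.56 -0.3 0.4 0.8 True; 0.56 -0.3 0.45 0 True; 0.56 -0.3 0.45 0.4 True; 0.56 -0.3 0.45 0.8 True; 0.56 -0.3 0.5 0 True; 0.56 -0.3 0.5 0.4 True; 0.56 -0.3 0.5 0.8 True; 0.6 -0.4 0.4 0 True; 0.6 -0.4 0.4 0.4 True; 0.6 -0.4 0.4 0.8 True; 0.6 -0.4 0.45 0 True; 0.6 -0.4 0.45 0.4 True; 0.6 -0.4 0.45 0.8 True; 0.6 -0.4 0.5 0 True; 0.6 -0.4 0.5 0.4 True; 0.6 -0.4 0.5 0.8 True; 
mat ((0.5510218143463135, -0.25099918246269226), (0.39732295274734497, 0.24611778557300568), 89.96138000488281)
```

Run:
```python
from h import *
def shot(n):
    bot.dwell(.15); c=bot.read_camera('wrist'); np.savez(n+'.npz',**c); print(n,c['eye'],Rm(c['orientation'])[:,2].round(2)); return c['img']
bot.command_gripper(.5)
bot.move_to([.56,-.30,.44],(R.from_rotvec([0,-.6,0])*down(0)).as_rotvec()); a=shot('w4')
go(.47,.11,.30,np.radians(5)); b=shot('w5')
st=bot.read_state(); print(st['clock'],st['opening'])
save('wrist2',np.hstack([cv2.resize(x,(400,300),interpolation=cv2.INTER_AREA) for x in(a,b)]))
for p in pegs(load('w5'),600): print(p['px'],p['mid'].round(4),round(p['yaw'],2),'L',round(p['L'],4),'w',round(p['w'],4),p['z'])
P=cloud(load('w4')); m=(P[...,2]>.14)&(P[...,2]<.235)&(P[...,0]>.75)&(P[...,0]<.88)&(abs(P[...,1]+.3)<.1)
v,u=np.nonzero(m); print('uv',u.min(),u.max(),v.min(),v.max(),P[m].min(0),P[m].max(0))
print('rect',cv2.minAreaRect(P[m][:,:2].astype(np.float32)))
t=m&(P[...,2]>.205)&(P[...,2]<.235);print('top',np.median(P[t][:,2]),cv2.minAreaRect(P[t][:,:2].astype(np.float32)))
```

```text
w4 [ 0.54917268 -0.29937732  0.58123594] [ 0.31  0.   -0.95]
w5 [0.5411537  0.11528945 0.42273869] [-0.28 -0.02 -0.96]
8.4 0.5021576479674761
[198. 151.] [0.5167 0.2354] 4.97 L 0.1759 w 0.0204 [0.0822, 0.0823, 0.0823, 0.0822, 0.0825, 0.0821, 0.0825, 0.0811, 0.0763]
[138. 153.] [0.5088 0.2952] 4.84 L 0.1761 w 0.02 [0.0823, 0.0824, 0.0821, 0.0823, 0.0822, 0.0823, 0.0824, 0.0809, 0.0764]
[258. 153.] [0.5193 0.1758] 6.1 L 0.1758 w 0.0204 [0.0824, 0.0823, 0.0822, 0.0823, 0.0823, 0.0824, 0.0824, 0.081, 0.0764]
[323. 134.] [0.5469 0.1136] 4.44 L 0.1267 w 0.0197 [0.0974, 0.1021, 0.1051, 0.1003, 0.0952, 0.0886, 0.0789]
uv 279 359 99 166 [ 0.78912708 -0.34934508  0.15256828] [ 0.85892189 -0.2434687   0.22580828]
rect ((0.823625385761261, -0.2963404059410095), (0.10590055584907532, 0.06875979900360107), 88.83432006835938)
top 0.21296522599417436 ((0.8321747779846191, -0.2960783839225769), (0.10486280918121338, 0.051675163209438324), 88.83432006835938)
```

View pics/wrist2.png

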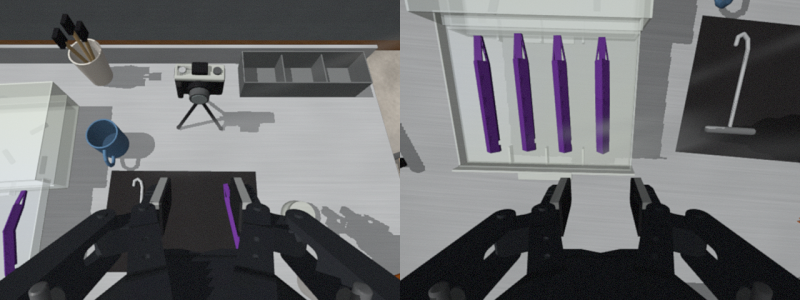

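Left panel: the photo camera is at (200,80), its lens pointing towards the robot. Right panel: the bent peg is at (602,95), with the near half a lighter purple. I'll refine the lens axis and the bent peg fit.

Run:
```python
from h import *
c=load('w4');P=cloud(c); m=(P[...,2]>.15)&(P[...,2]<.235)&(P[...,0]>.76)&(P[...,0]<.88)&(abs(P[...,1]+.3)<.1)
q=P[m]; z=q[:,2]
f=q[(z>.158)&(z<.2)&(q[:,0]>.812)&(abs(q[:,1]+.296)>.026)]; print('front',len(f),np.polyfit(f[:,1]+.296,f[:,0],1))
ys=np.arange(-.345,-.249,.004); bk=[np.percentile(q[(abs(q[:,1]-y)<.003)&(z>.195),0],98) for y in ys]; print('back',np.polyfit(ys+.296,bk,1),np.round(bk,4))
L=q[(q[:,0]<.814)]
for x in np.arange(.788,.815,.004):
    s=L[abs(L[:,0]-x)<.002]; 
    if len(s)>3: print('lens',x.round(3),len(s),s[:,1].min().round(4),s[:,1].max().round(4),s[:,2].min().round(3),s[:,2].max().round(3))
print('top z',np.percentile(z,[50,80,90,95,99]))
c=load('w5');P=cloud(c); hsv=cv2.cvtColor(c['img'],cv2.COLOR_RGB2HSV)
for uv in((323,100),(323,200),(323,220)): print(hsv[uv[1],uv[0]],P[uv[1],uv[0]])
m=((hsv[...,0]>120)&(hsv[...,0]<160)&(hsv[...,1]>60)); m[:, :292]=0; m[:,360:]=0; m[260:]=0
q=P[m]; q=q[(q[:,2]>.06)&(q[:,2]<.12)]
B=[]
for x in np.arange(.42,.62,.01):
    s=q[abs(q[:,0]-x)<.005]
    if len(s)>8: B.append((x,np.percentile(s[:,1],[2,98]).mean(),np.ptp(np.percentile(s[:,1],[2,98])),s[:,2].max()))
B=np.array(B); print(B.round(4)); print(q[:,0].min(),q[:,0].max()); k=np.polyfit(B[1:-3,0],B[1:-3,1],1); print(np.degrees(np.arctan(k[0])),k)
```

```text
front 528 [-0.00577055  0.8199426 ]
back [0.02925475 0.85372558] [0.8537 0.8533 0.8547 0.8548 0.8553 0.8545 0.8542 0.854  0.8503 0.85
 0.8499 0.851  0.8505 0.8509 0.8509 0.8509 0.8518 0.8564 0.8569 0.857
 0.8566 0.8562 0.8568 0.8565]
lens 0.788 46 -0.3139 -0.2822 0.17 0.198
lens 0.792 439 -0.3166 -0.2738 0.16 0.204
lens 0.796 85 -0.3165 -0.2738 0.182 0.203
lens 0.8 89 -0.3165 -0.2737 0.181 0.204
lens 0.804 92 -0.3196 -0.2753 0.172 0.203
lens 0.808 248 -0.321 -0.2483 0.158 0.208
lens 0.812 266 -0.3206 -0.2463 0.156 0.208
top z [0.20709634 0.21360506 0.22148734 0.22350759 0.22447069]
[137 177 105] [0.57480249 0.11604727 0.09107655]
[135  84 131] [0.48468965 0.10804049 0.09636893]
[135 122 130] [0.46339003 0.10609406 0.08965895]
[[0.44   0.1038 0.0194 0.0845]
 [0.45   0.1043 0.0201 0.0877]
 [0.46   0.1052 0.0197 0.0903]
 [0.47   0.1061 0.0194 0.0933]
 [0.48   0.1116 0.0103 0.0964]
 [0.49   0.1082 0.0204 0.0992]
 [0.5    0.1088 0.0205 0.101 ]
 [0.51   0.1097 0.0201 0.1045]
 [0.52   0.1107 0.0197 0.1069]
 [0.53   0.1118 0.02   0.1064]
 [0.54   0.113  0.0205 0.1042]
 [0.55   0.1138 0.0204 0.1009]
 [0.56   0.1147 0.0204 0.0981]
 [0.57   0.1156 0.0204 0.0958]
 [0.58   0.116  0.0197 0.0926]
 [0.59   0.1174 0.0158 0.0857]
 [0.6    0.1181 0.013  0.0814]
 [0.61   0.1193 0.0103 0.0769]]
0.43445158248445315 0.6123704828300283
4.9442572754822605 [0.08650841 0.06613037]
```

Bent peg: bend at (0.5235, 0.1114), yaw about 4.95°, length 178 mm, ridge peak 0.107, which matches 68+39. Lane spacing comes out at 60–64 mm. Now I'll pick the bent peg by its head half and lay it mid-mat.

Run:
```python
from h import *
D=np.radians
def st(t): s=bot.read_state(); print(t,round(s['clock'],2),s['tool_pos'].round(4),s['force'].round(1),round(s['opening'],3),round(s['gripper_force'],1))
yaw=D(4.95); p=np.array([.5235,.1114])-.045*np.array([np.cos(yaw),np.sin(yaw)])
go(*p,.19,yaw); print(bot.servo_line([*p,.090],feed=.1,stop_force=8)); st('at')
bot.command_gripper(0.0); st('closed')
bot.servo_line([*p,.20],feed=.1); st('up')
q=np.array([.551-.045,-.275])
go(*q,.16,0.); bot.dwell(.2)
for n in('top','scene'): snap(n)
print(bot.servo_line([*q,.0265],feed=.08,stop_force=4)); st('down')
s=load('scene'); t=load('top')
u,v=proj(s,np.array([*q,.16])); u=int(u);v=int(v)
a=cv2.resize(s['img'][v-70:v+50,u-80:u+80],(640,480),interpolation=cv2.INTER_CUBIC); save('held',a)
```

```text
False
at 10.07 [0.479  0.1076 0.0905] [-0.4 -0.1 -0.2] 0.501 0.0
closed 10.38 [0.4789 0.1075 0.0904] [-0.6 -0.6  5.8] 0.241 59.2
up 11.63 [0.4784 0.1075 0.1995] [ 0.   1.  -1.6] 0.241 58.6
False
down 15.18 [ 0.5062 -0.2751  0.0269] [-0.8 -0.4 -0.2] 0.242 58.7
```

View pics/held.png

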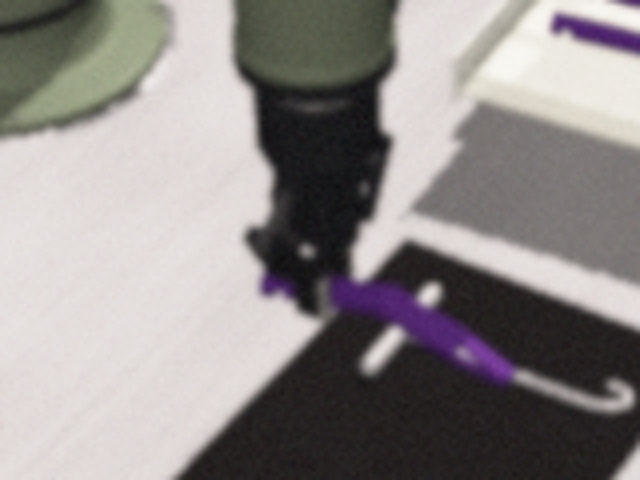

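The peg is held firmly and level, pinched on the head half. Next I'll set it down, fetch the spare and place it.

Run:
```python
from h import *
D=np.radians
def st(t): s=bot.read_state(); print(t,round(s['clock'],2),s['tool_pos'].round(4),s['force'].round(1),round(s['opening'],3),round(s['gripper_force'],1))
q=[.506,-.275]
print(bot.servo_line([*q,.0225],feed=.03,stop_force=3)); st('touch')
bot.command_gripper(.45); st('open'); bot.servo_line([*q,.15],feed=.15)
y=D(11.4); p=[.5507,-.384]
go(*p,.12,y); print(bot.servo_line([*p,.0253],feed=.1,stop_force=8)); st('spare')
bot.command_gripper(0.); st('closed'); bot.servo_line([*p,.18],feed=.12); st('up')
go(.524,.1115,.18,D(5)); bot.dwell(.2); snap('scene'); snap('top')
print(bot.servo_line([.524,.1115,.098],feed=.1,stop_force=6)); st('pre')
print(bot.servo_line([.524,.1115,.0885],feed=.03,stop_force=3)); st('down')
bot.command_gripper(.45); st('open'); bot.servo_line([.524,.1115,.20],feed=.15); st('clear')
```

```text
True
touch 15.39 [ 0.5068 -0.2761  0.0246] [-3.5 -1.9 17.8] 0.241 62.2
open 15.71 [ 0.5063 -0.2753  0.0236] [0.  0.4 0.5] 0.449 0.0
False
spare 18.36 [ 0.551  -0.3843  0.026 ] [-0.7  0.4  0.3] 0.45 0.0
closed 18.68 [ 0.551  -0.3843  0.0263] [-0.6  1.4  7. ] 0.224 58.6
up 20.12 [ 0.5504 -0.3838  0.1792] [ 0.   0.1 -1.7] 0.228 58.7
False
pre 23.18 [0.5243 0.1116 0.0985] [ 0.5 -0.1 -0.9] 0.223 58.7
True
down 23.5 [0.5247 0.1117 0.0907] [0.5 0.1 7.4] 0.226 59.6
open 23.82 [0.524  0.1115 0.0902] [0.  0.5 0.9] 0.453 0.0
clear 24.71 [0.5236 0.1114 0.1993] [-1.   0.5 -0. ] 0.455 0.0
```

Run:
```python
from h import *
def shot(n):
    bot.dwell(.15); c=bot.read_camera('wrist'); np.savez(n+'.npz',**c); return c['img']
go(.45,.14,.30,np.radians(5)); a=shot('w6')
go(.45,-.275,.26,0.); b=shot('w7')
bot.move_to([.69,-.295,.40],(R.from_rotvec([0,-.45,0])*down(0)).as_rotvec()); d=shot('w8'); print(load('w8')['eye'])
print(bot.read_state()['clock'])
save('chk',np.vstack([np.hstack([cv2.resize(x,(400,300),interpolation=cv2.INTER_AREA) for x in(a,b)]),np.hstack([cv2.resize(d,(400,300),interpolation=cv2.INTER_AREA),np.zeros((300,400,3),np.uint8)])]))
for n in('w6','w7'):
  for p in pegs(load(n),700): print(n,p['px'],p['mid'].round(4),round(p['yaw'],2),'L',round(p['L'],4),'w',round(p['w'],4),p['z'])
```

```text
[ 0.69975958 -0.29521332  0.54077949]
28.5
w6 [227. 131.] [0.5173 0.2358] 5.03 L 0.1761 w 0.0205 [0.0824, 0.0821, 0.0824, 0.0821, 0.0824, 0.0824, 0.0825, 0.0808, 0.0764]
w6 [166. 134.] [0.509  0.2955] 4.62 L 0.1761 w 0.0204 [0.0822, 0.0824, 0.0824, 0.0823, 0.0824, 0.0824, 0.0823, 0.0814, 0.0764]
w6 [288. 130.] [0.5196 0.1762] 6.21 L 0.1759 w 0.02 [0.0822, 0.0821, 0.0823, 0.0824, 0.0823, 0.0823, 0.0825, 0.0812, 0.0765]
w6 [356. 119.] [0.5404 0.1133] 5.17 L 0.1427 w 0.0198 [0.0796, 0.0824, 0.0823, 0.0824, 0.0825, 0.0826, 0.0817, 0.0768, 0.0735]
w7 [323. 105.] [ 0.551  -0.2764] 0.02 L 0.177 w 0.0247 [0.0204, 0.0259, 0.0315, 0.0369, 0.0403, 0.0367, 0.0317, 0.0263, 0.0155]
```

View pics/chk.png

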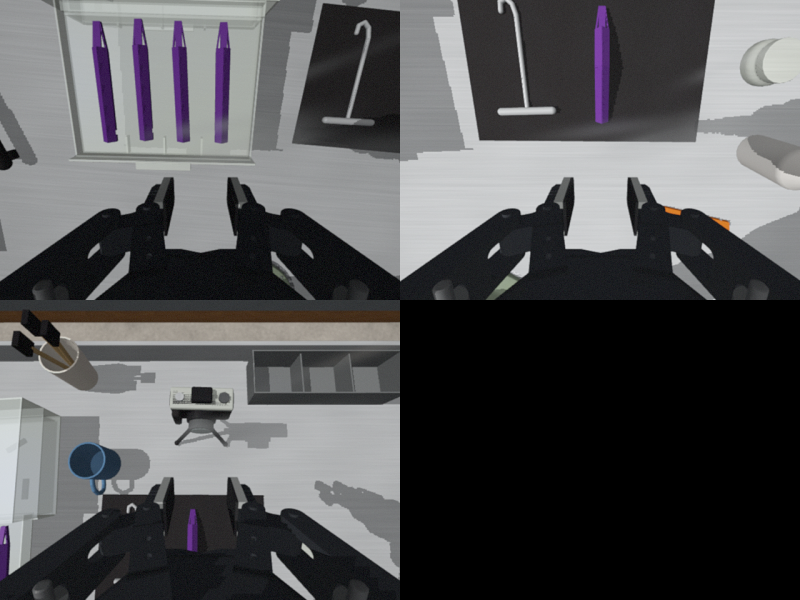

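The spare lies flat and straight in the lane: top constant at 0.0824, yaw 5.2°, neighbours unmoved. The bent peg lies mid-mat at (0.551, -0.276), yaw 0. I'll enlarge the photo camera crop to get the lens axis.

Run:
```python
from h import *
c=load('w8'); save('cam',cv2.resize(c['img'][132:228,262:388],None,fx=6,fy=6,interpolation=cv2.INTER_CUBIC))
P=cloud(c); m=(P[...,2]>.15)&(P[...,2]<.235)&(P[...,0]>.76)&(P[...,0]<.88)&(abs(P[...,1]+.3)<.1)
print('rect',cv2.minAreaRect(P[m][:,:2].astype(np.float32)))
q=P[m]; print('lens min x',np.percentile(q[:,0],[.2,1,3]))
```

```text
rect ((0.8236035704612732, -0.2959620952606201), (0.10501143336296082, 0.06716640293598175), 88.06157684326172)
lens min x [0.79004253 0.7902944  0.79079837]
```

View pics/cam.png

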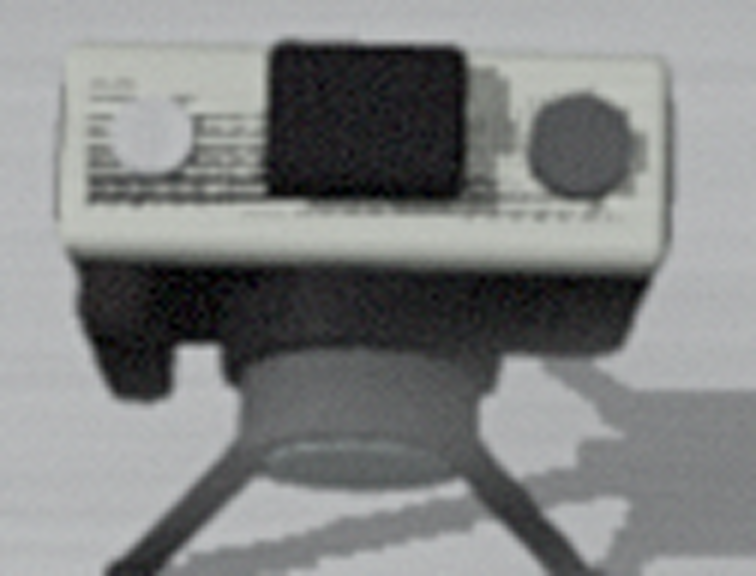

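Crop: the top front edge runs from (70,250) to (655,268), about 1.75° of slope, so the lens axis yaw is about -1.7°. The lens glass is centred at (362,465). Now I'll cross-check it, then grasp the bent peg and present it.

Run:
```python
from h import *
c=load('w8'); f=lambda u,v,h:onz(c,262+u/6,132+v/6,h)
A=f(70,250,.215);B=f(655,268,.215); C=f(75,45,.215);E=f(660,58,.215)
for a,b in((A,B),(C,E)): print(a.round(4),b.round(4),'yaw',np.degrees(np.arctan2(-(a-b)[0],(a-b)[1])))
print('lens',f(362,465,.182))
th=np.radians(-1.7)
for F in([.610,-.2897],):
  for s in(1,-1):
    p=np.array(F)+(-s*.045)*np.array([-np.sin(th),np.cos(th)]); q=bot.inverse_kinematics([*p,.18],down(th+s*np.pi/2).as_rotvec()); print(s,q)
print(bot.inverse_kinematics([.506,-.276,.12],down(0).as_rotvec()))
```

```text
[ 0.8191 -0.2481  0.215 ] [ 0.816  -0.3455  0.215 ] yaw -1.8034057181884149
[ 0.8555 -0.2481  0.215 ] [ 0.8532 -0.3473  0.215 ] yaw -1.3170015509803314
lens [ 0.79067813 -0.29694923  0.182     ]
1 [ 0.44207559  0.70400423 -0.04070538  1.45703488  0.03169624  0.98119459
  0.36374173]
-1 [-0.0830207   0.738173    0.61410052  1.59061538 -0.48904528  0.97092321
 -2.48172348]
[ 0.2117419   0.63382899  0.26410785  1.84666984 -0.24453527  0.69264084
 -0.95479024]
```

Run:
```python
from h import *
def st(t): s=bot.read_state(); print(t,round(s['clock'],2),s['tool_pos'].round(4),s['force'].round(1),round(s['opening'],3),round(s['gripper_force'],1))
p=[.506,-.2764]
go(*p,.15,0.); print(bot.servo_line([*p,.0250],feed=.1,stop_force=8)); st('at')
bot.command_gripper(0.); st('closed'); z0=bot.read_state()['tool_pos'][2]
bot.servo_line([*p,.20],feed=.1); st('up')
th=np.radians(-1.6); F=np.array([.610,-.2905]); x=np.array([-np.sin(th),np.cos(th)])
t=F-.045*x; go(*t,.21,th+np.pi/2); zt=.182-(.034-z0); print('zt',zt); bot.servo_line([*t,zt],feed=.08); bot.dwell(.5); st('photo')
for n in('top','scene','wrist'): np.savez('f_'+n+'.npz',**bot.read_camera(n))
for n in('top','scene','wrist'):
  c=load('f_'+n); P=cloud(c); hsv=cv2.cvtColor(c['img'],cv2.COLOR_RGB2HSV)
  m=(hsv[...,0]>120)&(hsv[...,0]<160)&(hsv[...,1]>60)&(P[...,2]>.14)&(P[...,2]<.21)&(np.hypot(P[...,0]-F[0],P[...,1]-F[1])<.12)
  q=P[m]; d=q[:,:2]-F; al=d@x; la=d@np.array([np.cos(th),np.sin(th)])
  print(n,m.sum(),al.min(),al.max())
  for a in np.arange(-.09,.095,.01):
    k=abs(al-a)<.005
    if k.sum()>4: print(round(a,3),k.sum(),'lat',np.percentile(la[k],[3,97]).round(4),'z',np.percentile(q[k,2],[5,97]).round(4))
s=load('f_scene'); u,v=map(int,proj(s,np.array([*F,.18])))
w=load('f_wrist')['img']
save('final',np.hstack([cv2.resize(s['img'][v-55:v+45,u-70:u+63],(400,300),interpolation=cv2.INTER_CUBIC),cv2.resize(w,(400,300),interpolation=cv2.INTER_AREA)]))
```

```text
False
at 31.08 [ 0.5063 -0.2765  0.0255] [ 0.2 -0.1  0. ] 0.453 0.0
closed 31.38 [ 0.5063 -0.2765  0.0254] [0.9 0.2 5.4] 0.236 58.7
up 33.27 [ 0.5058 -0.2763  0.1995] [-0.5  1.1 -0.7] 0.235 58.6
zt 0.17343105123661
photo 35.63 [ 0.6088 -0.3355  0.1736] [ 0.4  0.2 -0.6] 0.242 58.6
top 343 -0.03747880452663281 0.08730462685342676
-0.04 7 lat [-0.0102  0.0049] z [0.173  0.1789]
-0.03 26 lat [-0.0115  0.0085] z [0.1736 0.185 ]
-0.02 30 lat [-0.0114  0.0084] z [0.1729 0.1876]
-0.01 27 lat [-0.0116  0.0103] z [0.1739 0.1915]
-0.0 31 lat [-0.011   0.0088] z [0.181  0.1916]
0.01 31 lat [-0.011   0.0091] z [0.1763 0.1891]
0.02 27 lat [-0.0113  0.0089] z [0.1752 0.1881]
0.03 31 lat [-0.011   0.0104] z [0.1697 0.1846]
0.04 35 lat [-0.0122  0.0096] z [0.1661 0.181 ]
0.05 30 lat [-0.0124  0.0098] z [0.166  0.1796]
0.06 22 lat [-0.0105  0.0076] z [0.1639 0.1778]
0.07 23 lat [-0.0088  0.0063] z [0.1576 0.1703]
0.08 19 lat [-0.0066  0.0051] z [0.1551 0.1653]
scene 286 -0.08892010159528223 0.0832666758402023
-0.09 17 lat [-0.0086  0.0112] z [0.1588 0.1683]
-0.08 43 lat [-0.012   0.0104] z [0.1544 0.1
[... 779 characters left out ...]
-0.06 788 lat [-0.0104  0.0098] z [0.164  0.1735]
-0.05 940 lat [-0.0105  0.0099] z [0.1673 0.181 ]
-0.04 1019 lat [-0.0105  0.0099] z [0.1699 0.1792]
-0.03 1170 lat [-0.0109  0.01  ] z [0.1719 0.1815]
-0.02 1325 lat [-0.0109  0.01  ] z [0.1746 0.1842]
-0.01 1508 lat [-0.011  0.01 ] z [0.1772 0.1869]
-0.0 1823 lat [-0.011   0.0099] z [0.1796 0.1887]
0.01 2014 lat [-0.011   0.0101] z [0.1774 0.1872]
0.02 2043 lat [-0.011   0.0099] z [0.1747 0.1846]
0.03 2007 lat [-0.011   0.0099] z [0.172  0.1819]
0.04 2039 lat [-0.011   0.0099] z [0.1692 0.1793]
0.05 2050 lat [-0.0109  0.0098] z [0.1668 0.1764]
0.06 1467 lat [-0.0099  0.0084] z [0.1612 0.1739]
0.07 970 lat [-0.0088  0.007 ] z [0.1583 0.1667]
```

View pics/final.png

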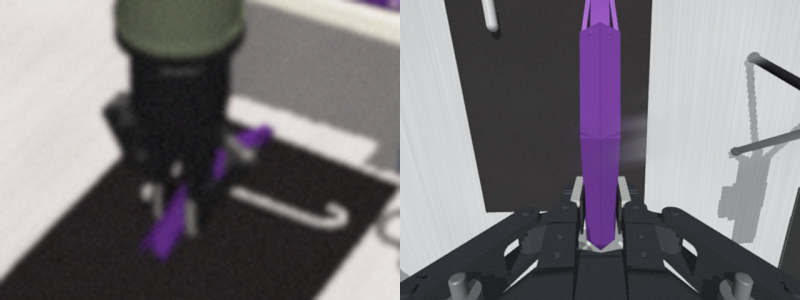

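The peg is level: heights at ±40 mm from the bend are 0.1793 and 0.1792. The bend is within about 1 mm of the focus point, the ridge is up, and the fingers are clear of the bend. Handing in.

Run:
```python
from h import *
bot.dwell(.8); s=bot.read_state(); print(s['clock'],abs(s['qd']).max(),s['tool_pos'],s['gripper_force'])
print(bot.hand_in())
```

```text
36.5833 0.0024946290517169614 [ 0.60872805 -0.33548257  0.17341247] 58.644777685403824
the job is handed in; nothing more can be done
None
```

I handed the job in at 36.6 s: the spare lies flat and straight in the bent peg's lane, and the arm is holding the bent peg still and level, with its bend within about 1 to 2 mm of the focus point by my own measurements.

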